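# Tighten the card-terminal stand with a hex key

### The arm

A 7-joint arm with a two-finger parallel gripper is mounted at the origin on a cart in front of the work surface, level with it; the furniture and walls round the work are solid. World frame = base frame: x ahead of the robot, y to its left, z up, the work surface at z = 0. Lengths are in m, angles in rad, forces in N, time in s.
With the tool pointing down it reaches from about 0.4 to 0.85 m from the base axis. Payload 10.4 kg.
Tool frame: the origin (TCP) lies between the finger pads; the fingertips stand 17 mm ahead of it and the grasp point (between the pads) lies 2 mm behind it; z points along the fingers, y is the direction in which the jaws open and shut (so a half turn about z gives the same grasp; the last joint's range is limited). The gripper opens to 85 mm and grips with 20 to 120 N. Pads are 22 mm wide; open, the fingers measure 114 mm over their backs; the gripper's body (76 mm by 85 mm) begins 54 mm behind the grasp point. The pads swing forward as they close: fully open they stand 13 mm farther back than shut.
Start: joints at [-1.127, 0.332, -0.065, 1.46, 0.022, 1.35, -0.088], TCP at [0.281, 0.558, 0.248] pointing down, gripper open.
Joint ranges: [-2.6, 2.6], [-0.5, 2.12], [-1.47, 1.34], [0.16, 2.42], [-1.27, 4.41], [0.06, 2.06], [-2.6, 2.6]. Speed limits (rad/s): [2.22, 2.22, 2.79, 2.79, 3.14, 3.14, 3.14].

### API

Orientations are given as a unit quaternion [x, y, z, w].
In Python, from workcell import manip gives the robot as it stands.
- The arm moves only by the tool jog_arm, never from a script. Its argument "steps" is one flat list of numbers, 5 for each row, row after row: the finger opening in m, from 0 to 0.0854, then the shift along the tool's x, y, z in m, then the turn about the tool's z in rad. In form: [gripper, x, y, z, twist, gripper, x, y, z, twist, ...]. A call has exactly 10 rows; each row is the pose to reach, as a shift and turn from the pose commanded when the call began, along the tool's axes at that moment; what a row does not reach only later rows make up. A row lasts 1/10 s, in which the tool goes at most 50 mm and 8.59 degrees, less where a joint would pass 70% of its speed; a pose out of reach is approached as far as the arm can. A call with a gripper value outside its range is refused whole. The fingers move at their own pace and stop on an object; "grip_force" is the grip in N (left out, the last holds). Time passes only in rows, so rows that repeat a pose let the fingers close, or fill a call up. It gives the time, the measured TCP pose, the force and the opening at its end, in the units of the state.
- manip.get_obs(): the state, without advancing time (a new reading comes with each control period).
- manip.camera(name): name is "scene" or "side" or "wrist"; returns (picture, depth): 400x640x3 uint8, red, green, blue; 400x640 float32, m along the optical axis (not along the pixel's ray), 0 where there is no reading.
- manip.calibration(name): a dict with "mtx" (3x3 intrinsics, pixels), "k1" (the pictures are not rectified: a ray, as slopes to the right and down, at radius r is drawn at 1 + k1 r^2 times it, then the intrinsics apply), "world_to_cam" (4x4, takes a point from world to camera coordinates). Camera axes: x right, y down, z forward; pixel columns grow to the right and rows downward; lengths in m; the calibration is good to about 2 mm. A picture is of the moment at which its call begins: read the wrist's pose just before it. calibration takes no time and is no camera call; for the wrist camera it gives the pose at the moment of the call.
- manip.hand_in(): hands the job in, once; it reports no verdict.
The state is a dict: "clock": time; "joint_pos": joint angles; "joint_velocities": joint speeds; "tau": joint torques, N m; "position": TCP position; "ee_rot": TCP orientation; "ft_force": force on the tool from outside, world axes, zero at the start; "torque": the same for the moment, N m; "grip_width": opening from 0.0 (shut) to 1.0 (fully open).
Only numpy, scipy, OpenCV 4.12 (cv2) and the standard library are available. Lean on these libraries where they do the work, as an engineer would, in place of code of your own. Each camera call takes 0.05 s, during which the arm holds its last target.

### The job

Please tighten the clamp screw of the card terminal's stand. Take the orange T-handled hex key out of its wooden holder, lower it into the round bore of the stand's metal block and, pressing only lightly, turn it until it drops all the way into the screw's hidden hexagon socket; then turn it clockwise until the screw comes up against its stop, without forcing it any further, and let go, leaving the key standing upright, fully seated in the screw. Be gentle with the stand, and do not disturb the bottles and the roll of tape nearby.

Things in the scene. Friction and masses are not known exactly. Their poses are not given: they have to be found in the camera images.
- key_handle (a point): Centre of the handle of the loose hex key (120 g): an orange flat-sided bar 74 mm long (x), 18 mm thick (y), 26 mm high (z), to be gripped from above by its flat sides. z points up when the key stands. A steel hexagonal shaft, 16 mm across flats, 18.5 mm across corners, runs straight down; its tip is 93 mm below this point. Two of its six edges lie towards the handle's ends (+x and -x).
- key_tip (a point): Middle of the flat lower end of the key's shaft, same axes as key_handle; its edges are hardly bevelled (0.4 mm). At the start the key stands upright in a round hole 35 mm deep and 20 mm wide in a fixed wooden holder (64 x 64 mm, 45 mm high), its tip 10 mm above the worktop.
- bore_mouth (a point): Centre of the mouth of the vertical round bore, countersunk from 26 mm at the top to 20 mm wide 6 mm below, in the top (45 mm above the worktop) of the clamp block, a metal block 62 x 62 x 45 mm at the stand's near end. z is up, x points along the stand towards the card terminal. The screw lies in the bore, its rim 24 mm below the mouth; a key at a wrong angle rests on that rim.
- socket_floor (a point): Centre of the floor of the screw's hexagon socket, 39 mm below bore_mouth: the tip of a fully seated key lies here. The oiled steel socket is 16.8 mm across flats and 15 mm deep. Its angle is unknown, different each time and unrelated to the axes of this point, the stand or screw; the key drops in when the hexagons match within about 5 degrees (the pattern repeats every 60).
- stand: The fixed stand of the card terminal, origin on the worktop under the bore; carries the clamp block, the screw, and behind the block (80 to 260 mm along its x) a white card terminal whose top is 76 mm above the worktop. The dark foot plate is 92 mm wide.
- screw (a joint): How far the clamp screw has been turned, rad: it grows as the screw is turned clockwise seen from above; 0 is loose, the friction is about 0.12 N m, and from 0.85 on, fully tight, a stiff springy stop resists and pushes it back to 0.85. It starts between 0.05 and 0.25 and stays where it is left.
- nail_polish: Small pink nail polish bottle with black cap, 31 x 31 x 79 mm, loose bystander; origin at the centre of its underside.
- oil_dropper: Brown dropper bottle with black top, 33 x 34 x 102 mm, loose bystander; origin at the centre of its underside.
- masking_tape: Roll of beige tape lying flat, 104 x 102 x 25 mm, loose bystander; origin at the centre of its underside.
Things that resemble listed ones, but are neither listed nor needed, are in the scene too. Of the things that look like the part that bears key_handle, the middle-sized one is meant.

How it is judged:
On the way, in this order (a step that is already met when the one before it is completed fails the run):
1. the key is fully seated, upright, in the hexagon socket of the still loose screw (z of key_tip in the frame of bore_mouth below -0.034 m and horizontal distance between key_tip and bore_mouth below 0.004 m and angle between key_handle's own z axis and vertical below 0.12 rad and value of joint screw below 0.6 rad), for 0.1 s.
2. the screw has been turned up to its stop with the key seated in it (z of key_tip in the frame of bore_mouth below -0.034 m and horizontal distance between key_tip and bore_mouth below 0.004 m and angle between key_handle's own z axis and vertical below 0.12 rad and value of joint screw above 0.8 rad), for 0.2 s.
At the end, for the whole second after the job is handed in: The screw is turned to at least 0.80 rad of its 0.85 rad, and the key, released, stands upright (within 0.12 rad) in the screw with its tip at least 34 mm below the bore's mouth (39 mm is fully home) and within 4 mm of the bore's axis (all of step 2 and contact force between the fingers and anything else below 0.5 N); the robot touches nothing.
It fails at once if the stand, its bore or its screw is pressed with more than 50 N before the screw is tight (contact force between anything else and stand above 50 N and value of joint screw below 0.75 rad).
It fails at once if the screw is wrenched on past its stop (contact forces in the stand over 110 N) (contact force between anything else and stand above 110 N).
It fails at once if the nail polish is moved by more than 15 mm (distance of nail_polish from where it was at the start of the episode above 0.015 m).
It fails at once if the oil dropper is moved by more than 15 mm (distance of oil_dropper from where it was at the start of the episode above 0.015 m).
It fails at once if the masking tape is moved by more than 15 mm (distance of masking_tape from where it was at the start of the episode above 0.015 m).
It also fails if it takes over 64 s, if anything falls off the work surface, if the arm or the gripper's body presses on something with over 40 N, if the wrist force passes 120 N, or if a joint passes its speed limit or range.

## Working session

There is one attempt and no reset: what is moved stays moved. The work goes in short steps, Python scripts to look and compute and a tool call to move; the robot and the scene stay as the last step left them, time stands still between calls to the robot, and variables do not carry over. Pictures are saved under pics/ and viewed, and the job is handed in when it is done.

Besides the shell and the picture viewer there is one more tool, called after "Request:" as name(argument=value, ...) on one line, values as JSON. jog_arm: Moves the arm, as the interface text tells. Its arguments: {"type":"object","properties":{"steps":{"type":"array"},"grip_force":{"type":"number"}},"required":["steps"]}

```bash
ls; mkdir -p pics; python3 - <<'E'
from workcell import manip
import cv2
o=manip.get_obs();print(o)
for n in ["scene","side","wrist"]:
    c=manip.calibration(n);print(n,c)
    p,d=manip.camera(n)
    cv2.imwrite(f"pics/{n}0.png",p[:,:,::-1])
    import numpy as np; np.save(f"pics/{n}0.npy",d); np.savez(f"pics/{n}0cal.npz",**c)
E
```

```text
pics
{'clock': 0.0, 'joint_pos': array([-1.1265986 ,  0.33287828, -0.06469371,  1.46096349,  0.02156991,
        1.34988101, -0.08848211]), 'joint_velocities': array([ 8.52626062e-04, -1.41622976e-04,  1.53430740e-03, -4.00954621e-04,
       -4.93082488e-05, -1.14546750e-03,  9.90097938e-04]), 'tau': array([ 9.27599358e-04, -6.25458455e+01,  4.98419360e-02, -3.91602159e+01,
        1.63327163e-02,  1.00239660e-02, -6.05718151e-05]), 'position': array([0.28110661, 0.55781644, 0.24750129]), 'ee_rot': array([ 2.31272472e-01,  9.72888754e-01, -7.02901385e-04, -1.46846695e-04]), 'ft_force': array([-0.06888089,  0.30674872,  0.12064325]), 'torque': array([ 0.04258392,  0.02201411, -0.04971748]), 'grip_width': 1.003778154778583}
scene {'mtx': array([[518.22203858,   0.        , 314.87285073],
       [  0.        , 518.22203858, 193.43711583],
       [  0.        ,   0.        ,   1.        ]]), 'k1': -0.019532298329024943, 'world_to_cam': array([[ 0.71637758, -0.69767331, -0.00742472, -0.64733084],
       [-0.45064432, -0.45454939, -0.76831279,  0.1292536 ],
       [ 0.53265642,  0.55374796
[... 307 characters left out ...]
ay([[ 0.86025848, -0.50931484, -0.0235318 , -0.65560199],
       [-0.31143566, -0.48836729, -0.8151719 ,  0.04433526],
       [ 0.40368698,  0.70858718, -0.5787409 ,  1.16887424],
       [ 0.        ,  0.        ,  0.        ,  1.        ]])}
wrist {'mtx': array([[278.22451809,   0.        , 318.68474752],
       [  0.        , 278.22451809, 198.84604417],
       [  0.        ,   0.        ,   1.        ]]), 'k1': -0.0434214892484692, 'world_to_cam': array([[ 0.44877994,  0.89364031, -0.00188916, -0.62333456],
       [ 0.85956058, -0.43108515,  0.27444706, -0.03667758],
       [ 0.24444257, -0.12479019, -0.96160035,  0.3788054 ],
       [ 0.        ,  0.        ,  0.        ,  1.        ]])}
```

View pics/scene0.png

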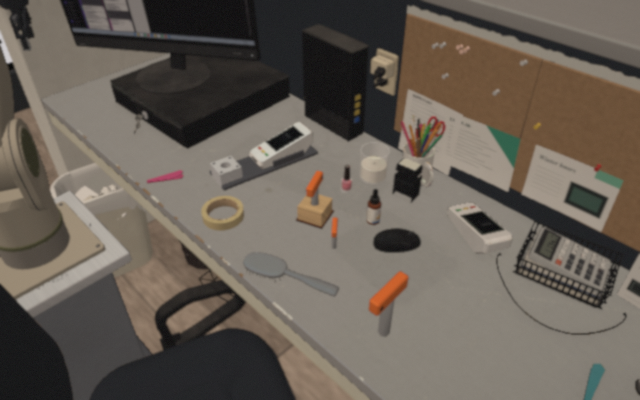

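View pics/side0.png

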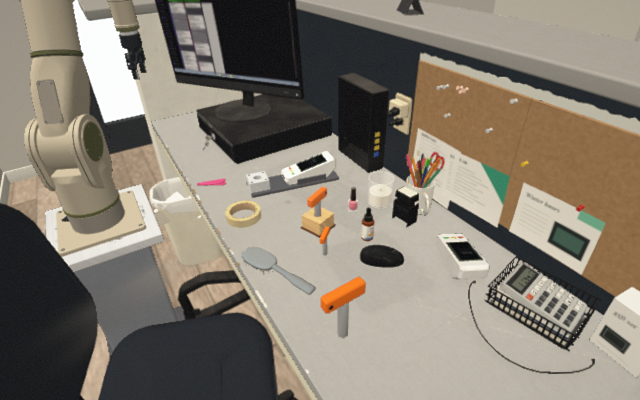

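View pics/wrist0.png

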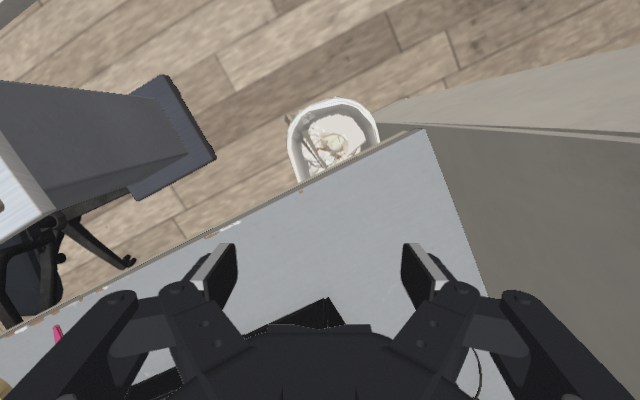

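The scene picture shows the holder with its key at (316,195), the clamp block at (226,170), the tape at (222,212), the nail polish at (347,178) and the dropper at (374,207). I'll measure these next.

```bash
cat > h.py <<'E'
import numpy as np, cv2
def cloud(d,c):
    h,w=d.shape
    u,v=np.meshgrid(np.arange(w),np.arange(h))
    p=np.stack([u,v],-1).reshape(-1,1,2).astype(np.float64)
    n=cv2.undistortPoints(p,c["mtx"],np.array([float(c["k1"]),0,0,0])).reshape(h,w,2)
    P=np.dstack([n*d[...,None],d])
    T=np.linalg.inv(c["world_to_cam"])
    W=P@T[:3,:3].T+T[:3,3]
    W[d<=0]=np.nan
    return W
def proj(X,c):
    T=c["world_to_cam"]; r=cv2.Rodrigues(T[:3,:3])[0]
    return cv2.projectPoints(np.atleast_2d(X).astype(float),r,T[:3,3],c["mtx"],np.array([float(c["k1"]),0,0,0]))[0].reshape(-1,2)
E
python3 - <<'E'
import numpy as np, cv2
from h import *
for n in ["scene","side"]:
    im=cv2.imread(f"pics/{n}0.png");d=np.load(f"pics/{n}0.npy");c=dict(np.load(f"pics/{n}0cal.npz"))
    W=cloud(d,c)
    hsv=cv2.cvtColor(im,cv2.COLOR_BGR2HSV)
    m=((hsv[...,0]<14)&(hsv[...,1]>190)&(hsv[...,2]>120)).astype(np.uint8)
    k,l,s,ce=cv2.connectedComponentsWithStats(m)
    for i in range(1,k):
        if s[i,4]>30:
            P=W[l==i];P=P[~np.isnan(P[:,0])]
            if len(P)==0: continue
            print(n,ce[i],s[i,4],"min",P.min(0).round(3),"max",P.max(0).round(3),"med",np.median(P,0).round(3))
            top=P[P[:,2]>np.percentile(P[:,2],95)-0.006]
            r=cv2.minAreaRect((top[:,:2]*1000).astype(np.float32));print("   top z",np.median(top[:,2]),r)
    for nm,(u,v) in dict(scene=dict(blk=(228,162),tape=(222,200),term=(280,140)),side=dict(blk=(262,174))).get(n,{}).items(): print(nm,W[v,u])
    z=4
    a=dict(scene=(150,100,430,270),side=(190,130,430,270))[n]
    b=im[a[1]:a[3],a[0]:a[2]]
    cv2.imwrite(f"pics/{n}0z.png",cv2.resize(b,None,fx=800/b.shape[1],fy=800/b.shape[1],interpolation=cv2.INTER_CUBIC))
E
```

```text
scene [313.93233083 183.53383459] 133 min [ 0.504 -0.396  0.097] max [ 0.566 -0.36   0.119] med [ 0.53  -0.382  0.114]
   top z 0.11506981712933201 ((536.4185791015625, -377.83233642578125), (63.634761810302734, 12.639805793762207), 25.043895721435547)
scene [388.03552398 292.34813499] 563 min [ 0.349 -0.726  0.115] max [ 0.441 -0.704  0.14 ] med [ 0.39  -0.718  0.135]
   top z 0.13612453730191199 ((395.10968017578125, -714.9747924804688), (90.94013214111328, 18.77928924560547), 3.148940324783325)
blk [ 0.48975542 -0.09306131  0.04524783]
tape [ 0.40076504 -0.18171595  0.01918863]
term [ 0.64605401 -0.1261721   0.05722147]
side [316.53179191 196.98265896] 173 min [ 0.504 -0.396  0.095] max [ 0.569 -0.357  0.118] med [ 0.533 -0.38   0.111]
   top z 0.115356440746472 ((537.0397338867188, -376.0564270019531), (69.4305191040039, 15.221205711364746), 26.433561325073242)
side [324.35211268 234.46478873] 71 min [ 0.477 -0.5    0.006] max [ 0.558 -0.402  0.075] med [ 0.493 -0.484  0.071]
   top z 0.0718156205004008 ((495.3562927246094, -479.1711730957031), (49.903594970703125, 12.481034278869629), 41.492828369140625)
side [343.69339623 294.7091195 ] 636 min [ 0.351 -0.725  0.109] max [ 0.443 -0.699  0.14 ] med [ 0.396 -0.72   0.132]
   top z 0.136155659211665 ((397.5158386230469, -711.914794921875), (91.84037780761719, 21.429224014282227), 3.4130136966705322)
blk [ 0.49691245 -0.08952325  0.04768189]
```

View zoom.

View pics/side0z.png

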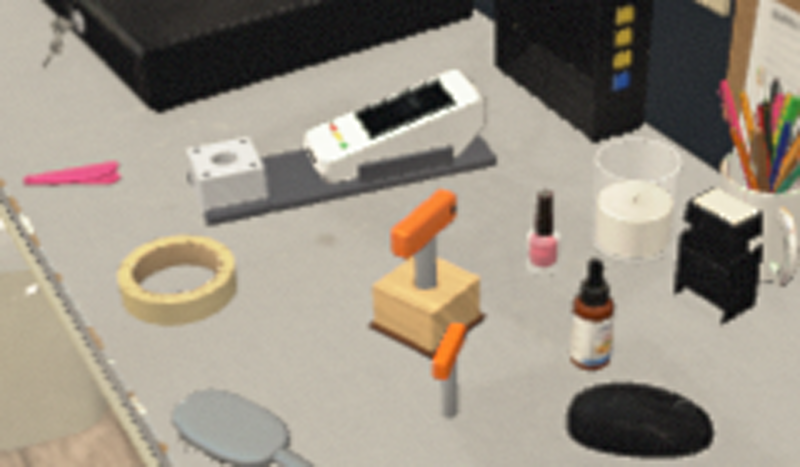

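```bash
python3 - <<'E'
import numpy as np, cv2
from h import *
# block top & nearby map
for n in ["scene","side"]:
    d=np.load(f"pics/{n}0.npy");c=dict(np.load(f"pics/{n}0cal.npz"))
    W=cloud(d,c).reshape(-1,3)
    W=W[~np.isnan(W[:,0])]
    B=W[(abs(W[:,2]-0.046)<0.004)&(W[:,0]>.42)&(W[:,0]<.54)&(W[:,1]>-.15)&(W[:,1]<-.03)]
    print(n,len(B),cv2.minAreaRect((B[:,:2]*1000).astype(np.float32)))
    H=W[(abs(W[:,2]-0.045)<0.004)&(W[:,0]>.47)&(W[:,0]<.60)&(W[:,1]>-.45)&(W[:,1]<-.31)]
    print("holder",len(H),cv2.minAreaRect((H[:,:2]*1000).astype(np.float32)))
    T=W[(W[:,2]>.065)&(W[:,2]<.09)&(W[:,0]>.5)&(W[:,0]<.78)&(W[:,1]>-.25)&(W[:,1]<-.0)]
    print("term",len(T),cv2.minAreaRect((T[:,:2]*1000).astype(np.float32)))
    T=W[(W[:,2]>.018)&(W[:,2]<.03)&(W[:,0]>.32)&(W[:,0]<.47)&(W[:,1]>-.27)&(W[:,1]<-.14)]
    print("tape",len(T),cv2.minAreaRect((T[:,:2]*1000).astype(np.float32)))
    T=W[(W[:,2]>.06)&(W[:,2]<.11)&(W[:,0]>.575)&(W[:,0]<.75)&(W[:,1]>-.5)&(W[:,1]<-.31)]
    print("bottles",len(T),cv2.minAreaRect((T[:,:2]*1000).astype(np.float32)),T.max(0),T.min(0))
E
```

```text
scene 298 ((476.2074279785156, -96.77757263183594), (66.92423248291016, 64.28887176513672), 79.16912078857422)
holder 398 ((537.9921264648438, -372.864013671875), (68.28105163574219, 66.67741394042969), 19.534427642822266)
term 316 ((696.3731079101562, -138.77935791015625), (77.66706848144531, 68.11969757080078), 76.98697662353516)
tape 546 ((376.3525390625, -213.87933349609375), (104.28288269042969, 101.64035034179688), 46.24644470214844)
bottles 565 ((680.849853515625, -418.1644592285156), (138.11900329589844, 163.02833557128906), 0.039179082959890366) [ 0.74996036 -0.33660882  0.101503  ] [ 0.61183906 -0.49971453  0.06004562]
side 198 ((476.193603515625, -94.5755386352539), (69.19303131103516, 62.452884674072266), 79.29336547851562)
holder 294 ((538.6768188476562, -371.62164306640625), (67.09672546386719, 66.36280822753906), 21.27930450439453)
term 220 ((695.428955078125, -138.62149047851562), (77.5877685546875, 65.53705596923828), 84.9614028930664)
tape 362 ((374.9809875488281, -212.67868041992188), (101.36705780029297, 102.15452575683594), 51.01045608520508)
bottles 430 ((681.9029541015625, -416.5686950683594), (166.32791137695312, 136.2067413330078), 89.9412612915039) [ 0.74994498 -0.33347446  0.10436177] [ 0.61373253 -0.49980079  0.06005503]
```

```bash
python3 - <<'E'
import numpy as np, cv2
from h import *
a=np.array([.281,.558]);b=np.array([.537,-.377])
for n in ["scene","side"]:
    d=np.load(f"pics/{n}0.npy");c=dict(np.load(f"pics/{n}0cal.npz"))
    W=cloud(d,c).reshape(-1,3);W=W[~np.isnan(W[:,0])]
    W=W[(W[:,2]>.12)&(W[:,0]>.2)]
    t=np.clip((W[:,:2]-a)@(b-a)/((b-a)@(b-a)),0,1)
    dist=np.linalg.norm(W[:,:2]-a-t[:,None]*(b-a),axis=1)
    m=dist<.3
    for lo in np.arange(0,1,.1):
        k=m&(t>=lo)&(t<lo+.1)&(dist>0)
        if k.any(): i=np.where(k)[0][np.argmin(dist[k])]; print(n,lo.round(1),dist[i].round(3),W[i].round(3))
def R(yaw_tool_x): pass
tx=np.deg2rad(2*np.rad2deg(np.arctan2(.97289,.23127)));ex=np.array([np.cos(tx),np.sin(tx)]);ey=np.array([np.cos(tx-np.pi/2),np.sin(tx-np.pi/2)])
print(np.rad2deg(tx))
tgt=np.array([.537,-.377]);D=tgt-[.2811,.5578];print(D@ex,D@ey)
E
```

```text
scene 0.0 0.0 [0.286 0.54  0.346]
scene 0.1 0.157 [0.459 0.504 0.213]
scene 0.2 0.183 [0.51  0.417 0.285]
scene 0.3 0.21 [0.561 0.332 0.329]
scene 0.4 0.236 [0.612 0.244 0.332]
scene 0.5 0.263 [0.663 0.158 0.355]
scene 0.6 0.29 [0.714 0.073 0.379]
side 0.0 0.0 [0.29  0.523 0.454]
side 0.1 0.153 [0.455 0.503 0.436]
side 0.2 0.18 [0.506 0.417 0.468]
side 0.3 0.206 [0.557 0.329 0.417]
side 0.4 0.233 [0.608 0.244 0.474]
side 0.5 0.261 [0.661 0.158 0.503]
side 0.6 0.287 [0.712 0.072 0.516]
153.256303451995
-0.6491861654467431 -0.7196479504539381
```

Request:
jog_arm(steps=[0.085, -0.013, -0.016, 0, 0.067, 0.085, -0.038, -0.047, 0, 0.2, 0.085, -0.065, -0.081, 0, 0.344, 0.085, -0.092, -0.116, 0, 0.488, 0.085, -0.12, -0.15, 0, 0.633, 0.085, -0.147, -0.184, 0, 0.777, 0.085, -0.174, -0.218, 0, 0.921, 0.085, -0.202, -0.252, 0, 1.066, 0.085, -0.227, -0.284, 0, 1.199, 0.085, -0.244, -0.305, 0, 1.288], grip_force=40)

```text
clock: 1.15
position: [0.3621, 0.1732, 0.2483]
ee_rot: [0.771, 0.636, 0.0, -0.0]
ft_force: [0.2, -0.5, 0.6]
grip_width: 0.994
```

Request:
jog_arm(steps=[0.085, -0.012, 0.005, 0, 0.05, 0.085, -0.038, 0.016, 0, 0.14, 0.085, -0.07, 0.03, 0, 0.26, 0.085, -0.105, 0.045, 0, 0.39, 0.085, -0.14, 0.06, 0, 0.52, 0.085, -0.175, 0.075, 0, 0.65, 0.085, -0.21, 0.09, 0, 0.77, 0.085, -0.235, 0.1, 0, 0.86, 0.085, -0.25, 0.106, 0, 0.91, 0.085, -0.257, 0.109, 0, 0.925])

```text
clock: 2.15
position: [0.4223, -0.0971, 0.2482]
ee_rot: [0.974, 0.228, -0.0, 0.0]
ft_force: [-0.0, 0.5, -0.9]
grip_width: 0.995
```

```bash
cat >> h.py <<'E'
def snap(manip,n,tag):
    c=manip.calibration(n);p,d=manip.camera(n)
    cv2.imwrite(f"pics/{n}{tag}.png",p[:,:,::-1]);np.save(f"pics/{n}{tag}.npy",d);np.savez(f"pics/{n}{tag}cal.npz",**c)
    return p[:,:,::-1].copy(),d,c
E
python3 - <<'E'
from workcell import manip
from h import *
o=manip.get_obs();print(o['position'],o['ee_rot'],o['joint_pos'],abs(o['joint_velocities']).max())
im,d,c=snap(manip,"wrist","1")
print(proj([[.476,-.096,.045],[.537,-.377,.116]],c))
E
```

```text
[ 0.42230084 -0.09713388  0.24820761] [ 9.73591841e-01  2.28295672e-01 -1.18012868e-04  7.34066701e-06] [-0.47608325 -0.14847268  0.55150401  1.95776831  0.08036199  1.3115628
 -1.06030551] 0.08533973005091364
[[337.75758157 137.80283816]
 [609.09526315 214.83149132]]
```

View pics/wrist1.png

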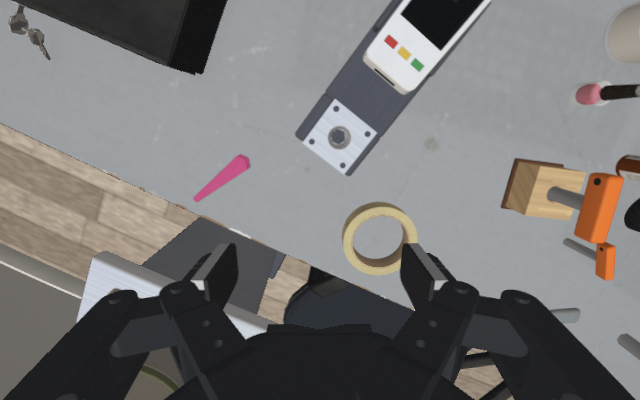

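```bash
python3 - <<'E'
from h import *
im=cv2.imread("pics/wrist1.png");d=np.load("pics/wrist1.npy");c=dict(np.load("pics/wrist1cal.npz"))
b=im[90:185,290:390];z=cv2.resize(b,None,fx=6,fy=6,interpolation=cv2.INTER_CUBIC);z=cv2.convertScaleAbs(z,alpha=1.3,beta=0)
cv2.imwrite("pics/w1z.png",z)
W=cloud(d,c)
m=(abs(W[...,2]-.045)<.004)&(W[...,0]>.42)&(W[...,0]<.53)&(W[...,1]>-.15)&(W[...,1]<-.04)
print(cv2.minAreaRect((W[m][:,:2]*1000).astype(np.float32)),np.median(W[m][:,2]))
h=(W[...,2]<.040)&(abs(W[...,0]-.476)<.02)&(abs(W[...,1]+.096)<.02)
print(h.sum(),W[h].mean(0) if h.any() else 0, W[h][:,2].round(3))
K=(W[...,2]>.1)&(W[...,2]<.13)&(W[...,0]>.48)&(W[...,0]<.6)&(W[...,1]>-.43)&(W[...,1]<-.32)
print(cv2.minAreaRect((W[K][:,:2]*1000).astype(np.float32)),np.median(W[K][:,2]))
E
```

```text
((476.7951965332031, -96.54136657714844), (62.48580551147461, 61.886802673339844), 78.82989501953125) 0.04494544873996159
241 [ 0.47626465 -0.09835561  0.01549687] [0.039 0.007 0.021 0.022 0.02  0.039 0.04  0.023 0.006 0.007 0.007 0.006
 0.008 0.021 0.02  0.022 0.022 0.006 0.006 0.007 0.005 0.006 0.007 0.006
 0.007 0.021 0.022 0.039 0.006 0.006 0.007 0.005 0.008 0.006 0.006 0.007
 0.006 0.007 0.006 0.011 0.024 0.039 0.039 0.04  0.006 0.007 0.006 0.005
 0.006 0.006 0.006 0.006 0.005 0.006 0.005 0.006 0.01  0.022 0.032 0.039
 0.039 0.005 0.006 0.005 0.006 0.006 0.007 0.006 0.006 0.007 0.008 0.005
 0.006 0.01  0.02  0.025 0.021 0.007 0.006 0.007 0.007 0.006 0.007 0.005
 0.007 0.006 0.006 0.007 0.007 0.01  0.021 0.021 0.034 0.021 0.007 0.006
 0.006 0.006 0.005 0.006 0.006 0.007 0.008 0.007 0.006 0.007 0.008 0.021
 0.02  0.032 0.02  0.006 0.006 0.005 0.006 0.005 0.006 0.005 0.006 0.005
 0.005 0.006 0.006 0.008 0.021 0.021 0.032 0.04  0.021 0.005 0.006 0.006
 0.007 0.006 0.006 0.007 0.006 0.006 0.006 0.006 0.007 0.006 0.019 0.024
 0.036 0.04  0.019 0.005 0.005 0.005 0.005 0.006 0.006 0.007 0.006 0.006
 0.005 0.005 0.007 0.014 0.022 0.028 0.036 0.04  0.009 0.006 0.004 0.006
 0.005 0.007 0.007 0.006 0.006 0.005 0.008 0.017 0.019 0.023 0.031 0.039
 0.04  0.04  0.021 0.021 0.012 0.006 0.004 0.006 0.005 0.006 0.006 0.012
 0.019 0.02  0.021 0.028 0.038 0.04  0.019 0.019 0.021 0.015 0.007 0.006
 0.007 0.015 0.021 0.022 0.02  0.029 0.036 0.039 0.04  0.039 0.027 0.021
 0.022 0.022 0.015 0.017 0.021 0.021 0.023 0.028 0.039 0.039 0.029 0.024
 0.024 0.023 0.027 0.03  0.033 0.039 0.039 0.039 0.038 0.039 0.038 0.039
 0.039]
((539.5086059570312, -371.73089599609375), (73.16449737548828, 19.792110443115234), 25.74813461303711) 0.11415099120448358
```

View pics/w1z.png

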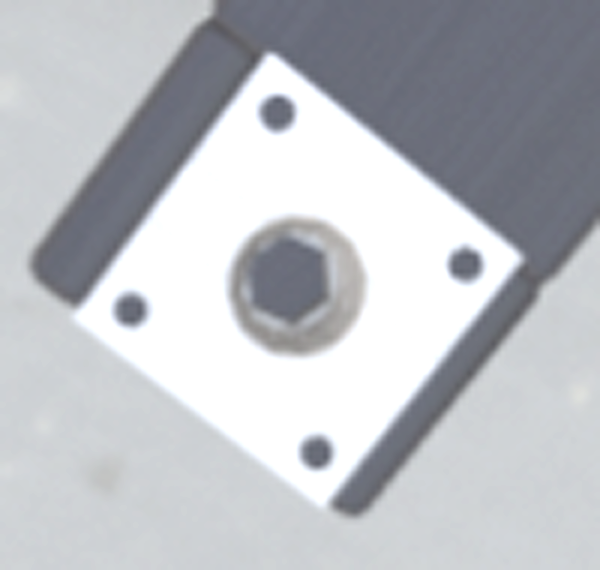

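The wrist picture shows the bore at (338,137), with the hexagon socket visible inside it. I'll go closer and straight above it to measure its angle.

Request:
jog_arm(steps=[0.085, -0.004, 0.004, 0.015, 0, 0.085, -0.01, 0.011, 0.045, 0, 0.085, -0.018, 0.019, 0.08, 0, 0.085, -0.022, 0.023, 0.1, 0, 0.085, -0.022, 0.023, 0.11, 0, 0.085, -0.022, 0.023, 0.11, 0, 0.085, -0.022, 0.023, 0.11, 0, 0.085, -0.022, 0.023, 0.11, 0, 0.085, -0.022, 0.023, 0.11, 0, 0.085, -0.022, 0.023, 0.11, 0])

```text
clock: 3.2
position: [0.413, -0.1269, 0.1388]
ee_rot: [0.973, 0.229, 0.001, -0.0]
ft_force: [-0.2, -0.4, -1.1]
grip_width: 0.991
```

```bash
python3 - <<'E'
from workcell import manip
from h import *
o=manip.get_obs();print(o['position'],o['ee_rot'])
im,d,c=snap(manip,"wrist","2")
T=np.linalg.inv(c['world_to_cam']);print(T[:3,3])
W=cloud(d,c)
m=(abs(W[...,2]-.045)<.003)&(W[...,0]>.42)&(W[...,0]<.53)&(W[...,1]>-.15)&(W[...,1]<-.04)
r=cv2.minAreaRect((W[m][:,:2]*1000).astype(np.float32));print(r,np.median(W[m][:,2]))
b=np.array(r[0])/1000
# warp to planes z=.021 (rim) around b: 10 px/mm
def plane(z,half=.018,s=14):
    g=np.arange(-half,half,.001/s)
    X,Y=np.meshgrid(b[0]+g,b[1]-g)
    uv=proj(np.stack([X,Y,0*X+z],-1).reshape(-1,3),c).astype(np.float32).reshape(*X.shape,2)
    return cv2.remap(im,uv[...,0],uv[...,1],cv2.INTER_CUBIC)
cv2.imwrite("pics/rim2.png",np.hstack([cv2.resize(plane(.021),(400,400)),cv2.resize(plane(.045),(400,400))]))
E
```

```text
[ 0.41299803 -0.12685778  0.13882441] [ 9.73420360e-01  2.29025066e-01  5.67348125e-04 -1.98911551e-05]
[ 0.47431328 -0.09670221  0.26444088]
((476.9209899902344, -96.35812377929688), (62.905372619628906, 62.64192199707031), 79.90796661376953) 0.04493596564887528
```

View pics/rim2.png

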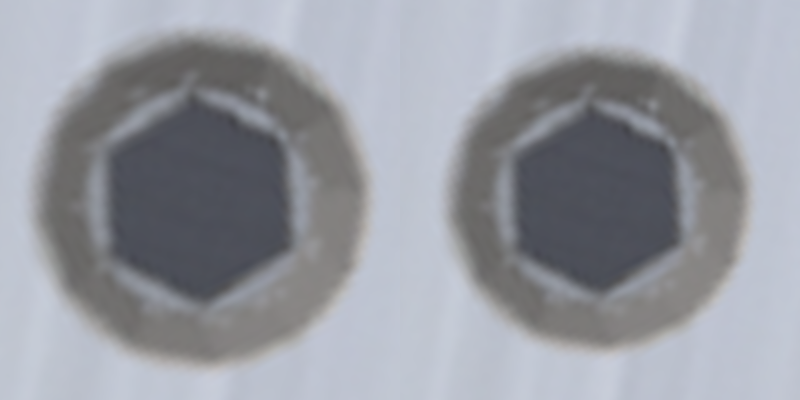

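View pics/wrist2.png

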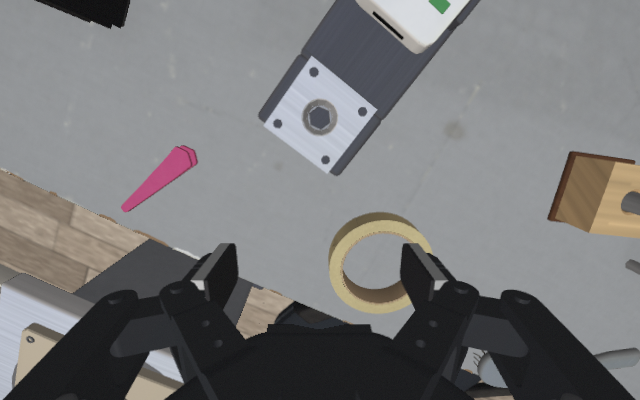

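```bash
python3 - <<'E'
from h import *
im=cv2.imread("pics/wrist2.png");c=dict(np.load("pics/wrist2cal.npz"))
b=np.array([.4769,-.0964])
for z in (.006,.021):
    g=np.arange(-.014,.014,.0001)
    X,Y=np.meshgrid(b[0]+g,b[1]+g)
    uv=proj(np.stack([X,Y,0*X+z],-1).reshape(-1,3),c).astype(np.float32).reshape(*X.shape,2)
    w=cv2.cvtColor(cv2.remap(im,uv[...,0],uv[...,1],cv2.INTER_CUBIC),cv2.COLOR_BGR2GRAY)
    for th in (95,105,115):
        k,l,s,ce=cv2.connectedComponentsWithStats((w<th).astype(np.uint8))
        i=l[140,140]; m=(l==i); 
        if i==0: print('none');continue
        yy,xx=np.nonzero(m);cx,cy=xx.mean(),yy.mean()
        a=np.arctan2(yy-cy,xx-cx);r=np.hypot(xx-cx,yy-cy)
        ph=np.angle((r**6*np.exp(6j*a)).sum())/6
        hull,=cv2.findContours(m.astype(np.uint8),0,1)[0][:1]
        A=m.sum()/100;af=np.sqrt(A*2/np.sqrt(3))
        print(z,th,"c",(b[0]+(cx-140)/1e4).round(4),(b[1]+(cy-140)/1e4).round(4),"vertex az deg",np.rad2deg(ph).round(1),"AF mm",af.round(1))
E
```

```text
0.006 95 c 0.477 -0.0964 vertex az deg -27.0 AF mm 16.8
0.006 105 c 0.4769 -0.0964 vertex az deg -26.9 AF mm 17.2
0.006 115 c 0.4754 -0.0945 vertex az deg -17.3 AF mm 22.0
0.021 95 c 0.4768 -0.0964 vertex az deg -27.0 AF mm 15.8
0.021 105 c 0.4768 -0.0964 vertex az deg -27.0 AF mm 16.2
0.021 115 c 0.4753 -0.0945 vertex az deg -19.7 AF mm 20.9
```

Request:
jog_arm(steps=[0.085, -0.001, 0.008, -0.015, 0, 0.085, -0.004, 0.028, -0.04, 0, 0.085, -0.01, 0.065, -0.07, 0, 0.085, -0.016, 0.11, -0.095, 0, 0.085, -0.023, 0.157, -0.111, 0, 0.085, -0.03, 0.203, -0.111, 0, 0.085, -0.036, 0.245, -0.111, 0, 0.085, -0.039, 0.268, -0.111, 0, 0.085, -0.04, 0.276, -0.111, 0, 0.085, -0.04, 0.276, -0.111, 0])

```text
clock: 4.25
position: [0.4994, -0.3925, 0.2488]
ee_rot: [0.974, 0.228, -0.001, -0.0]
ft_force: [-0.8, 0.0, -0.3]
grip_width: 0.997
```

```bash
python3 - <<'E'
from workcell import manip
from h import *
o=manip.get_obs();print(o['position'],o['ee_rot'],abs(o['joint_velocities']).max())
im,d,c=snap(manip,"wrist","3")
W=cloud(d,c)
K=(W[...,2]>.108)&(W[...,2]<.13)&(W[...,0]>.48)&(W[...,0]<.6)&(W[...,1]>-.43)&(W[...,1]<-.32)
print(K.sum(),cv2.minAreaRect((W[K][:,:2]*1000).astype(np.float32)),np.median(W[K][:,2]))
hsv=cv2.cvtColor(im,cv2.COLOR_BGR2HSV)
O=(hsv[...,0]<14)&(hsv[...,1]>180)&(hsv[...,2]>190)
# colour mask on z=.116 plane inside bbox
H=(abs(W[...,2]-.045)<.003)&(W[...,0]>.48)&(W[...,0]<.6)&(W[...,1]>-.43)&(W[...,1]<-.32)
print("holder",cv2.minAreaRect((W[H][:,:2]*1000).astype(np.float32)))
E
```

```text
[ 0.49941765 -0.39247537  0.24884702] [ 9.73605214e-01  2.28237908e-01 -5.83915140e-04 -5.31899140e-05] 0.04064799252204003
1505 ((539.0044555664062, -373.2152099609375), (73.2652359008789, 17.38927459716797), 25.948837280273438) 0.11552028116177437
holder ((539.2235107421875, -372.8580017089844), (63.269290924072266, 64.40137481689453), 20.05900001525879)
```

View pics/wrist3.png

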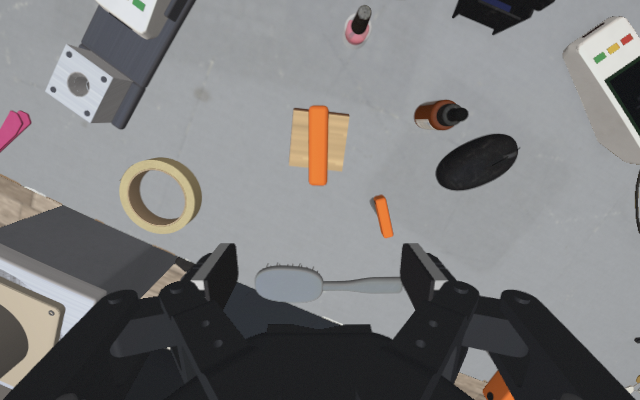

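Request:
jog_arm(steps=[0.085, 0.01, 0, 0.012, 0, 0.085, 0.025, 0, 0.03, 0, 0.085, 0.038, 0, 0.045, 0, 0.085, 0.044, 0, 0.06, 0, 0.085, 0.044, 0, 0.08, 0, 0.085, 0.044, 0, 0.102, 0, 0.085, 0.044, 0, 0.124, 0, 0.085, 0.044, 0, 0.14, 0, 0.085, 0.044, 0, 0.148, 0, 0.085, 0.044, 0, 0.149, 0])

```text
clock: 5.3
position: [0.5389, -0.3719, 0.0991]
ee_rot: [0.973, 0.229, -0.001, -0.001]
ft_force: [-0.4, -0.3, -0.1]
grip_width: 0.997
```

Request:
jog_arm(steps=[0.06, 0, 0, 0, 0, 0.05, 0, 0, 0, 0, 0.04, 0, 0, 0, 0, 0.03, 0, 0, 0, 0, 0.02, 0, 0, 0, 0, 0.01, 0, 0, 0, 0, 0.005, 0, 0, 0, 0, 0.005, 0, 0, 0, 0, 0.005, 0, 0, 0, 0, 0.005, 0, 0, 0, 0], grip_force=45)

```text
clock: 6.3
position: [0.5393, -0.3724, 0.1006]
ee_rot: [0.973, 0.229, 0.0, 0.0]
ft_force: [-1.2, 0.3, 5.5]
grip_width: 0.204
```

```bash
python3 - <<'E'
from workcell import manip
from h import *
o=manip.get_obs();print(o)
im,d,c=snap(manip,"wrist","4")
E
```

```text
{'clock': 6.3, 'joint_pos': array([ 0.00642978,  0.61142111,  0.73747807,  1.56995668, -0.44071149,
        1.13228476, -0.26557965]), 'joint_velocities': array([ 1.68426292e-04, -1.05130453e-03, -1.02452669e-04, -1.67683902e-03,
       -7.17358255e-04, -7.93742286e-05,  2.20521202e-04]), 'tau': array([ 2.43367525e-01, -6.09528208e+01,  1.59092814e+01, -3.11365771e+01,
        8.65094690e-02, -3.22824754e-01, -5.02332805e-04]), 'position': array([ 0.53931386, -0.37243579,  0.10062375]), 'ee_rot': array([9.73463874e-01, 2.28840575e-01, 2.55893194e-04, 1.13106689e-04]), 'ft_force': array([-1.21403891,  0.33912914,  5.5407272 ]), 'torque': array([ 0.23978114,  0.09774566, -0.0686344 ]), 'grip_width': 0.20371925455227088}
```

View pics/wrist4.png

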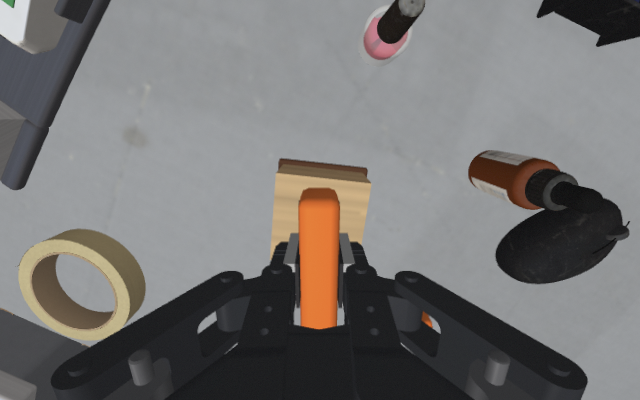

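Request:
jog_arm(steps=[0.005, 0, 0, -0.004, 0, 0.005, 0, 0, -0.012, 0, 0.005, 0, 0, -0.022, 0, 0.005, 0, 0, -0.034, 0, 0.005, 0, 0, -0.046, 0, 0.005, 0, 0, -0.058, 0, 0.005, 0, 0, -0.068, 0, 0.005, 0, 0, -0.075, 0, 0.005, 0, 0, -0.078, 0, 0.005, 0, 0, -0.078, 0])

```text
clock: 7.35
position: [0.5392, -0.3724, 0.1785]
ee_rot: [0.973, 0.229, 0.0, 0.0]
ft_force: [-0.1, -0.1, -1.7]
grip_width: 0.204
```

```bash
python3 - <<'E'
from workcell import manip
from h import *
o=manip.get_obs();print(o)
im,d,c=snap(manip,"wrist","5")
W=cloud(d,c)
K=(W[...,2]>.183)&(W[...,2]<.205)&(abs(W[...,0]-.539)<.06)&(abs(W[...,1]+.373)<.05)
hsv=cv2.cvtColor(im,cv2.COLOR_BGR2HSV);K&=(hsv[...,0]<14)&(hsv[...,1]>150)
r=cv2.minAreaRect((W[K][:,:2]*1000).astype(np.float32));print(K.sum(),r,np.median(W[K][:,2]))
P=W[K];P=P-P.mean(0);u,s,v=np.linalg.svd(P,full_matrices=False);print(v.round(4))
im,d,c=snap(manip,"side","5")
b=im[100:280,230:430];cv2.imwrite("pics/s5z.png",cv2.resize(b,None,fx=3.5,fy=3.3,interpolation=cv2.INTER_CUBIC))
E
```

```text
{'clock': 7.35, 'joint_pos': array([-0.01907792,  0.53788258,  0.78038522,  1.49787486, -0.38782459,
        1.26529137, -0.30133225]), 'joint_velocities': array([ 0.00109565,  0.0087497 , -0.00530049,  0.01376352, -0.00263621,
       -0.00762927,  0.00137166]), 'tau': array([-7.91698135e-02, -6.21628618e+01,  1.58633602e+01, -3.64932168e+01,
        5.22208109e-02,  1.32979006e-01, -3.02178541e-02]), 'position': array([ 0.5392276 , -0.37235596,  0.17854137]), 'ee_rot': array([9.73464792e-01, 2.28836764e-01, 1.78557345e-04, 3.84289896e-05]), 'ft_force': array([-0.09620524, -0.14148264, -1.66266372]), 'torque': array([ 0.01142562, -0.05328523,  0.01089334]), 'grip_width': 0.204013999684139}
5141 ((548.1406860351562, -380.2505798339844), (65.39983367919922, 38.80592346191406), 26.447805404663086) 0.1934332609929097
[[-0.8954 -0.4446  0.0236]
 [-0.4445  0.8957  0.007 ]
 [ 0.0243  0.0043  0.9997]]
```

View pics/wrist5.png

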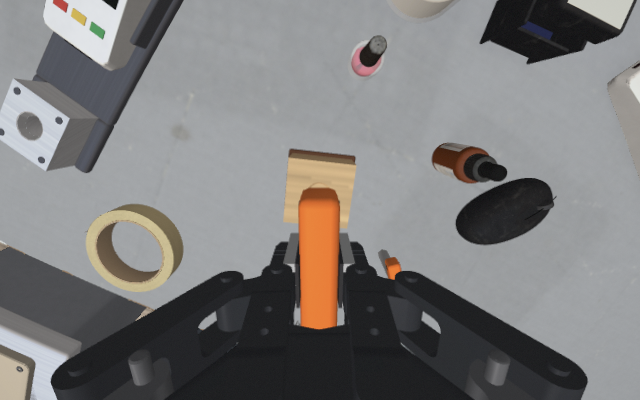

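View pics/s5z.png

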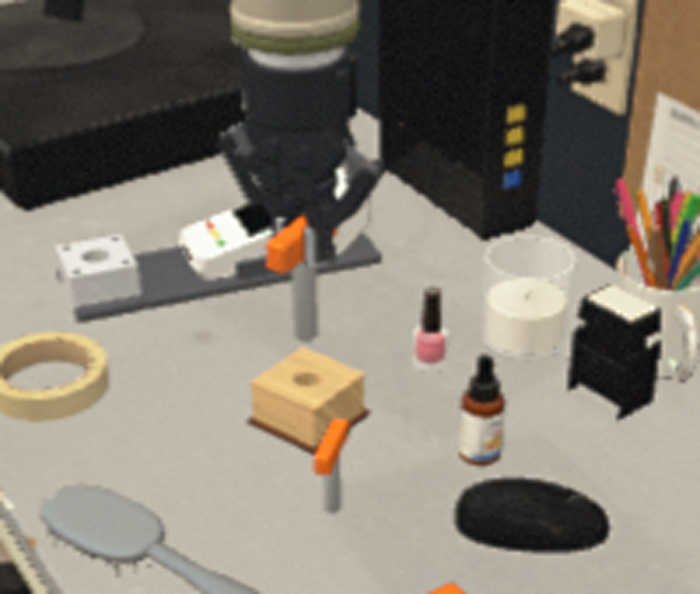

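```bash
python3 - <<'E'
from workcell import manip
from h import *
snap(manip,"scene","5")
o=manip.get_obs();tcp=o['position']
ex=np.array([.895,.446]);ey=np.array([.446,-.895])
d=np.load("pics/wrist5.npy");c=dict(np.load("pics/wrist5cal.npz"));W=cloud(d,c)
L=np.stack([(W[...,:2]-tcp[:2])@ex,(W[...,:2]-tcp[:2])@ey],-1)
K=(abs(L[...,1])<.007)&(abs(L[...,0])<.035)&(abs(W[...,2]-.1935)<.005)
A=np.c_[L[K],np.ones(K.sum())];s=np.linalg.lstsq(A,W[K][:,2],rcond=None)[0];print("top plane slope x,y",s,K.sum(),L[K].min(0),L[K].max(0))
for n in ("side","scene"):
    d=np.load(f"pics/{n}5.npy");c=dict(np.load(f"pics/{n}5cal.npz"));W=cloud(d,c).reshape(-1,3)
    K=(np.linalg.norm(W[:,:2]-tcp[:2],axis=1)<.03)&(W[:,2]>.09)&(W[:,2]<.158)
    P=W[K];print(n,len(P),P.min(0),P.max(0))
    view=np.linalg.inv(c['world_to_cam'])[:2,3]-tcp[:2];view/=np.linalg.norm(view);perp=np.array([-view[1],view[0]])
    q=(P[:,:2]-tcp[:2]);
    for lo in np.arange(.09,.158,.0115):
        m=(P[:,2]>=lo)&(P[:,2]<lo+.0115)
        if m.sum()>2: print(lo.round(3),m.sum(),"lateral mid %.4f width %.4f depthfront %.4f"%((np.min(q[m]@perp)+np.max(q[m]@perp))/2,np.ptp(q[m]@perp),np.max(q[m]@view)))
    print("perp",perp,"view",view)
E
```

```text
top plane slope x,y [-0.00288844  0.03193561  0.19364005] 3878 [-0.02808523 -0.00699849] [0.03499789 0.00699937]
side 142 [ 0.52910479 -0.38072212  0.09058706] [ 0.54803645 -0.36442296  0.15756669]
0.09 23 lateral mid 0.0000 width 0.0165 depthfront 0.0086
0.102 24 lateral mid 0.0002 width 0.0161 depthfront 0.0083
0.113 21 lateral mid -0.0020 width 0.0161 depthfront 0.0091
0.124 27 lateral mid -0.0018 width 0.0161 depthfront 0.0086
0.136 26 lateral mid -0.0015 width 0.0160 depthfront 0.0085
0.147 21 lateral mid -0.0012 width 0.0157 depthfront 0.0088
perp [ 0.87119744 -0.49093281] view [-0.49093281 -0.87119744]
scene 168 [ 0.52721031 -0.38250759  0.09019026] [ 0.54390338 -0.36529322  0.15565956]
0.09 31 lateral mid -0.0009 width 0.0166 depthfront 0.0117
0.102 28 lateral mid -0.0008 width 0.0164 depthfront 0.0125
0.113 32 lateral mid -0.0007 width 0.0163 depthfront 0.0100
0.124 33 lateral mid -0.0006 width 0.0163 depthfront 0.0114
0.136 29 lateral mid -0.0005 width 0.0162 depthfront 0.0109
0.147 15 lateral mid 0.0019 width 0.0115 depthfront 0.0107
perp [ 0.72228293 -0.69159769] view [-0.69159769 -0.72228293]
```

Request:
jog_arm(steps=[0.005, 0.002, -0.008, 0, 0, 0.005, 0.007, -0.028, 0, -0.01, 0.005, 0.014, -0.06, 0, -0.03, 0.005, 0.024, -0.1, 0, -0.05, 0.005, 0.034, -0.14, 0, -0.07, 0.005, 0.044, -0.18, 0, -0.09, 0.005, 0.054, -0.22, 0, -0.11, 0.005, 0.062, -0.253, 0, -0.114, 0.005, 0.066, -0.27, 0, -0.114, 0.005, 0.0672, -0.2749, 0, -0.114])

```text
clock: 8.5
position: [0.4763, -0.0935, 0.1781]
ee_rot: [0.958, 0.286, 0.0, -0.001]
ft_force: [0.5, -0.4, -0.5]
grip_width: 0.201
```

```bash
cat > chk.py <<'E'
from workcell import manip
from h import *
import sys
tag=sys.argv[1]
o=manip.get_obs();tcp=o['position'];q=o['ee_rot']
from scipy.spatial.transform import Rotation as Ro
R=Ro.from_quat(q).as_matrix();az=np.arctan2(R[1,0],R[0,0])
print("t",o['clock'],"tcp",tcp.round(4),"x az",np.rad2deg(az).round(2),"zt",R[:,2].round(4),"F",o['ft_force'].round(2),"M",o['torque'].round(3),"w",round(o['grip_width'],3),"j7",o['joint_pos'][6].round(3),"vel",abs(o['joint_velocities']).max().round(3))
D=np.array([.4769,-.0964])-tcp[:2];print("to bore in tool x,y",(D@R[:2,0]).round(4),(D@R[:2,1]).round(4))
E
python3 chk.py 6; python3 - <<'E'
from workcell import manip
from h import *
tcp=manip.get_obs()['position']
for n in ("side","scene"):
    im,d,c=snap(manip,n,"6");W=cloud(d,c).reshape(-1,3)
    P=W[(np.linalg.norm(W[:,:2]-tcp[:2],axis=1)<.03)&(W[:,2]>.088)&(W[:,2]<.158)]
    view=np.linalg.inv(c['world_to_cam'])[:2,3]-tcp[:2];view/=np.linalg.norm(view);perp=np.array([-view[1],view[0]])
    q=P[:,:2]-tcp[:2]
    for lo in np.arange(.09,.158,.0115):
        m=(P[:,2]>=lo)&(P[:,2]<lo+.0115)
        if m.sum()>2: print(n,lo.round(3),m.sum(),"lat %.4f w %.4f front %.4f"%((np.min(q[m]@perp)+np.max(q[m]@perp))/2,np.ptp(q[m]@perp),np.max(q[m]@view)))
    print(W[(np.linalg.norm(W[:,:2]-tcp[:2],axis=1)<.012)&(W[:,2]>.06)][:,2].min())
    u,v=proj([tcp[0],tcp[1],.09],c)[0].astype(int)
    b=im[v-60:v+40,u-70:u+70];cv2.imwrite(f"pics/{n}6z.png",cv2.resize(b,None,fx=4,fy=4,interpolation=cv2.INTER_CUBIC))
E
cd pics; python3 -c "
import cv2,numpy as np
cv2.imwrite('z6.png',cv2.resize(np.hstack([cv2.imread('side6z.png'),cv2.imread('scene6z.png')]),None,fx=.7,fy=.7))"
```

```text
t 8.5 tcp [ 0.4763 -0.0935  0.1781] x az 33.21 zt [-1.0e-04  1.6e-03 -1.0e+00] F [ 0.51 -0.44 -0.54] M [-0.044 -0.022  0.   ] w 0.201 j7 -0.831 vel 0.097
to bore in tool x,y -0.001 0.0028
side 0.09 18 lat -0.0011 w 0.0162 front 0.0095
side 0.102 19 lat -0.0014 w 0.0176 front 0.0100
side 0.113 21 lat -0.0015 w 0.0165 front 0.0090
side 0.124 18 lat -0.0014 w 0.0178 front 0.0084
side 0.136 20 lat -0.0019 w 0.0159 front 0.0095
side 0.147 21 lat -0.0007 w 0.0158 front 0.0101
0.0876673910972191
scene 0.09 23 lat 0.0006 w 0.0167 front 0.0109
scene 0.102 27 lat 0.0003 w 0.0180 front 0.0112
scene 0.113 30 lat 0.0004 w 0.0179 front 0.0115
scene 0.124 25 lat -0.0002 w 0.0160 front 0.0147
scene 0.136 30 lat 0.0003 w 0.0180 front 0.0118
scene 0.147 16 lat -0.0004 w 0.0159 front 0.0091
0.08751240699941243
```

View pics/z6.png

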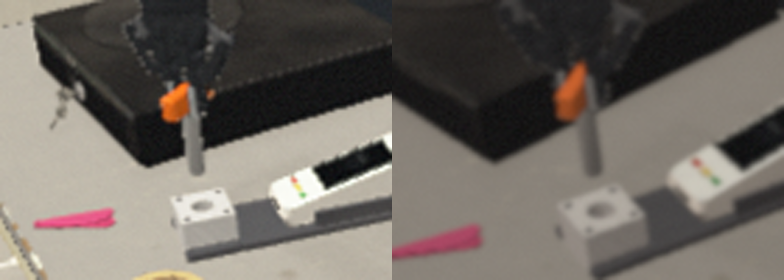

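Request:
jog_arm(steps=[0.005, 0, 0, 0.004, 0, 0.005, 0, 0, 0.01, 0, 0.005, 0, 0, 0.018, 0, 0.005, 0, 0, 0.026, 0, 0.005, 0, 0, 0.032, 0, 0.005, 0, 0, 0.036, 0, 0.005, 0, 0, 0.038, 0, 0.005, 0, 0, 0.038, 0, 0.005, 0, 0, 0.038, 0, 0.005, 0, 0, 0.038, 0])

```text
clock: 9.6
position: [0.477, -0.0963, 0.1406]
ee_rot: [0.959, 0.284, 0.0, -0.0]
ft_force: [-0.5, -0.3, -2.2]
grip_width: 0.203
```

```bash
python3 chk.py 7
```

```text
t 9.6 tcp [ 0.477  -0.0963  0.1406] x az 32.99 zt [ 6.e-04  2.e-04 -1.e+00] F [-0.48 -0.34 -2.16] M [-0.012  0.047 -0.022] w 0.203 j7 -0.79 vel 0.001
to bore in tool x,y -0.0002 0.0
```

Request:
jog_arm(steps=[0.005, 0, 0, 0.001, 0, 0.005, 0, 0, 0.0025, 0, 0.005, 0, 0, 0.004, 0, 0.005, 0, 0, 0.006, 0, 0.005, 0, 0, 0.008, 0, 0.005, 0, 0, 0.01, 0, 0.005, 0, 0, 0.012, 0, 0.005, 0, 0, 0.0135, 0, 0.005, 0, 0, 0.0145, 0, 0.005, 0, 0, 0.015, 0])

```text
clock: 10.6
position: [0.4768, -0.0963, 0.1252]
ee_rot: [0.959, 0.284, -0.0, -0.0]
ft_force: [-0.2, -0.6, -2.0]
grip_width: 0.202
```

```bash
python3 chk.py 8
```

```text
t 10.6 tcp [ 0.4768 -0.0963  0.1252] x az 32.99 zt [-1.e-04  1.e-04 -1.e+00] F [-0.21 -0.59 -2.02] M [-0.01  -0.022 -0.016] w 0.202 j7 -0.772 vel 0.009
to bore in tool x,y 0.0 0.0002
```

Request:
jog_arm(steps=[0.005, 0, 0, 0.001, 0, 0.005, 0, 0, 0.0025, 0, 0.005, 0, 0, 0.004, 0, 0.005, 0, 0, 0.006, 0, 0.005, 0, 0, 0.008, 0, 0.005, 0, 0, 0.01, 0, 0.005, 0, 0, 0.0115, 0, 0.005, 0, 0, 0.013, 0, 0.005, 0, 0, 0.0145, 0, 0.005, 0, 0, 0.015, 0])

```text
clock: 11.6
position: [0.4768, -0.0962, 0.1101]
ee_rot: [0.959, 0.284, -0.0, -0.0]
ft_force: [0.9, -0.1, -1.7]
grip_width: 0.206
```

```bash
python3 chk.py 9
```

```text
t 11.6 tcp [ 0.4768 -0.0962  0.1101] x az 32.99 zt [-2.e-04  1.e-04 -1.e+00] F [ 0.93 -0.12 -1.7 ] M [ 0.069  0.008 -0.001] w 0.206 j7 -0.753 vel 0.008
to bore in tool x,y 0.0 0.0002
```

Request:
jog_arm(steps=[0.005, 0, 0, 0.001, 0, 0.005, 0, 0, 0.0025, 0, 0.005, 0, 0, 0.004, 0, 0.005, 0, 0, 0.006, 0, 0.005, 0, 0, 0.008, 0, 0.005, 0, 0, 0.0095, 0, 0.005, 0, 0, 0.011, 0, 0.005, 0, 0, 0.012, 0, 0.005, 0, 0, 0.0125, 0, 0.005, 0, 0, 0.0128, 0])

```text
clock: 12.6
position: [0.4768, -0.0963, 0.0975]
ee_rot: [0.959, 0.284, 0.0, -0.0]
ft_force: [0.4, -0.3, -1.1]
grip_width: 0.204
```

```bash
python3 chk.py 10
```

```text
t 12.6 tcp [ 0.4768 -0.0963  0.0975] x az 32.99 zt [ 0.  0. -1.] F [ 0.35 -0.28 -1.05] M [-0.024 -0.003 -0.004] w 0.204 j7 -0.737 vel 0.005
to bore in tool x,y -0.0 0.0001
```

Request:
jog_arm(steps=[0.005, 0, 0, 0, 0.02, 0.005, 0, 0, 0, 0.06, 0.005, 0, 0, 0, 0.1, 0.005, 0, 0, 0, 0.14, 0.005, 0, 0, 0, 0.18, 0.005, 0, 0, 0, 0.22, 0.005, 0, 0, 0, 0.26, 0.005, 0, 0, 0, 0.29, 0.005, 0, 0, 0, 0.3, 0.005, 0, 0, 0, 0.3])

```text
clock: 13.6
position: [0.4769, -0.096, 0.0975]
ee_rot: [0.99, 0.138, 0.0, -0.0]
ft_force: [-0.2, 2.2, -1.5]
grip_width: 0.201
```

```bash
python3 chk.py 11
```

```text
t 13.6 tcp [ 0.4769 -0.096   0.0975] x az 15.81 zt [ 1.e-04  4.e-04 -1.e+00] F [-0.17  2.24 -1.49] M [0.606 0.021 0.154] w 0.201 j7 -1.024 vel 0.014
to bore in tool x,y -0.0001 0.0004
```

Request:
jog_arm(steps=[0.005, 0, 0, 0, 0.02, 0.005, 0, 0, 0, 0.05, 0.005, 0, 0, 0, 0.08, 0.005, 0, 0, 0, 0.11, 0.005, 0, 0, 0, 0.14, 0.005, 0, 0, 0, 0.17, 0.005, 0, 0, 0, 0.2, 0.005, 0, 0, 0, 0.23, 0.005, 0, 0, 0, 0.25, 0.005, 0, 0, 0, 0.25])

```text
clock: 14.6
position: [0.4769, -0.0961, 0.0975]
ee_rot: [1.0, 0.012, 0.0, -0.0]
ft_force: [0.0, 4.9, 0.7]
grip_width: 0.199
```

```bash
python3 chk.py 12
```

```text
t 14.6 tcp [ 0.4769 -0.0961  0.0975] x az 1.43 zt [ 0.e+00  2.e-04 -1.e+00] F [0.03 4.93 0.68] M [1.323 0.14  0.124] w 0.199 j7 -1.262 vel 0.025
to bore in tool x,y 0.0 0.0003
```

Request:
jog_arm(steps=[0.005, 0, -0.0002, 0, 0.01, 0.005, 0, -0.0004, 0, 0.02, 0.005, 0, -0.0004, 0, 0.03, 0.005, 0, -0.0004, 0, 0.04, 0.005, 0, -0.0004, 0, 0.05, 0.005, 0, -0.0004, 0, 0.06, 0.005, 0, -0.0004, 0, 0.07, 0.005, 0, -0.0004, 0, 0.075, 0.005, 0, -0.0004, 0, 0.08, 0.005, 0, -0.0004, 0, 0.08])

```text
clock: 15.6
position: [0.4768, -0.0959, 0.0975]
ee_rot: [1.0, -0.027, 0.0, -0.0]
ft_force: [0.7, 3.2, 1.5]
grip_width: 0.201
```

```bash
python3 chk.py 13
```

```text
t 15.6 tcp [ 0.4768 -0.0959  0.0975] x az -3.12 zt [ 1.e-04  0.e+00 -1.e+00] F [0.73 3.22 1.47] M [0.901 0.029 0.129] w 0.201 j7 -1.338 vel 0.007
to bore in tool x,y 0.0001 0.0005
```

Request:
jog_arm(steps=[0.005, 0, 0, 0, 0.01, 0.005, 0, 0, 0, 0.02, 0.005, 0, 0, 0, 0.03, 0.005, 0, 0, 0, 0.04, 0.005, 0, 0, 0, 0.045, 0.005, 0, 0, 0, 0.05, 0.005, 0, 0, 0, 0.05, 0.005, 0, 0, 0, 0.05, 0.005, 0, 0, 0, 0.05, 0.005, 0, 0, 0, 0.05])

```text
clock: 16.6
position: [0.4768, -0.0959, 0.0975]
ee_rot: [0.999, -0.052, 0.0, -0.0]
ft_force: [1.1, 2.2, 1.9]
grip_width: 0.205
```

```bash
python3 chk.py 14
```

```text
t 16.6 tcp [ 0.4768 -0.0959  0.0975] x az -5.97 zt [ 1.e-04  1.e-04 -1.e+00] F [1.11 2.23 1.86] M [ 0.847 -0.045  0.083] w 0.205 j7 -1.385 vel 0.002
to bore in tool x,y 0.0001 0.0005
```

Request:
jog_arm(steps=[0.005, 0, 0, 0, 0.01, 0.005, 0, 0, 0, 0.02, 0.005, 0, 0, 0, 0.03, 0.005, 0, 0, 0, 0.035, 0.005, 0, 0, 0, 0.04, 0.005, 0, 0, 0, 0.04, 0.005, 0, 0, 0, 0.04, 0.005, 0, 0, 0, 0.04, 0.005, 0, 0, 0, 0.04, 0.005, 0, 0, 0, 0.04])

```text
clock: 17.6
position: [0.4768, -0.0958, 0.0975]
ee_rot: [0.997, -0.072, 0.0, -0.0]
ft_force: [0.7, 3.8, 1.9]
grip_width: 0.204
```

```bash
python3 chk.py 15
```

```text
t 17.6 tcp [ 0.4768 -0.0958  0.0975] x az -8.26 zt [ 1.e-04  1.e-04 -1.e+00] F [0.69 3.78 1.9 ] M [ 0.94  -0.007  0.114] w 0.204 j7 -1.423 vel 0.003
to bore in tool x,y 0.0001 0.0006
```

Request:
jog_arm(steps=[0.005, 0, 0, 0, 0.01, 0.005, 0, 0, 0, 0.02, 0.005, 0, 0, 0, 0.03, 0.005, 0, 0, 0, 0.035, 0.005, 0, 0, 0, 0.04, 0.005, 0, 0, 0, 0.04, 0.005, 0, 0, 0, 0.04, 0.005, 0, 0, 0, 0.04, 0.005, 0, 0, 0, 0.04, 0.005, 0, 0, 0, 0.04])

```text
clock: 18.6
position: [0.4768, -0.0959, 0.0975]
ee_rot: [0.996, -0.092, 0.0, -0.0]
ft_force: [0.7, 3.2, 2.1]
grip_width: 0.204
```

```bash
python3 chk.py 16
```

```text
t 18.6 tcp [ 0.4768 -0.0959  0.0975] x az -10.55 zt [ 0.e+00  1.e-04 -1.e+00] F [0.67 3.2  2.11] M [ 1.019 -0.082  0.13 ] w 0.204 j7 -1.461 vel 0.002
to bore in tool x,y 0.0002 0.0005
```

Request:
jog_arm(steps=[0.005, 0, 0, 0, 0.01, 0.005, 0, 0, 0, 0.015, 0.005, 0, 0, 0, 0.02, 0.005, 0, 0, 0, 0.025, 0.005, 0, 0, 0, 0.03, 0.005, 0, 0, 0, 0.03, 0.005, 0, 0, 0, 0.03, 0.005, 0, 0, 0, 0.03, 0.005, 0, 0, 0, 0.03, 0.005, 0, 0, 0, 0.03])

```text
clock: 19.6
position: [0.4768, -0.0959, 0.0975]
ee_rot: [0.994, -0.107, 0.0, -0.0]
ft_force: [0.3, 3.6, 2.2]
grip_width: 0.207
```

```bash
python3 chk.py 17
```

```text
t 19.6 tcp [ 0.4768 -0.0959  0.0975] x az -12.28 zt [ 0.e+00  1.e-04 -1.e+00] F [0.31 3.57 2.17] M [ 1.074 -0.121  0.104] w 0.207 j7 -1.489 vel 0.002
to bore in tool x,y 0.0002 0.0005
```

Request:
jog_arm(steps=[0.005, 0, 0, 0, 0.01, 0.005, 0, 0, 0, 0.015, 0.005, 0, 0, 0, 0.02, 0.005, 0, 0, 0, 0.025, 0.005, 0, 0, 0, 0.03, 0.005, 0, 0, 0, 0.03, 0.005, 0, 0, 0, 0.03, 0.005, 0, 0, 0, 0.03, 0.005, 0, 0, 0, 0.03, 0.005, 0, 0, 0, 0.03])

```text
clock: 20.6
position: [0.4768, -0.0959, 0.0975]
ee_rot: [0.993, -0.122, 0.0, -0.0]
ft_force: [0.3, 3.2, 1.0]
grip_width: 0.198
```

```bash
python3 chk.py 18
```

```text
t 20.6 tcp [ 0.4768 -0.0959  0.0975] x az -13.99 zt [ 0.e+00  1.e-04 -1.e+00] F [0.33 3.25 1.05] M [ 1.089 -0.139  0.124] w 0.198 j7 -1.517 vel 0.001
to bore in tool x,y 0.0002 0.0005
```

Request:
jog_arm(steps=[0.005, 0, 0, 0, 0.01, 0.005, 0, 0, 0, 0.015, 0.005, 0, 0, 0, 0.02, 0.005, 0, 0, 0, 0.025, 0.005, 0, 0, 0, 0.03, 0.005, 0, 0, 0, 0.03, 0.005, 0, 0, 0, 0.03, 0.005, 0, 0, 0, 0.03, 0.005, 0, 0, 0, 0.03, 0.005, 0, 0, 0, 0.03])

```text
clock: 21.6
position: [0.4768, -0.0958, 0.0975]
ee_rot: [0.991, -0.137, 0.0, -0.0]
ft_force: [0.4, 4.2, 2.8]
grip_width: 0.203
```

```bash
python3 chk.py 19
```

```text
t 21.6 tcp [ 0.4768 -0.0958  0.0975] x az -15.7 zt [ 1.e-04  1.e-04 -1.e+00] F [0.41 4.21 2.77] M [ 1.18  -0.161  0.118] w 0.203 j7 -1.545 vel 0.001
to bore in tool x,y 0.0002 0.0005
```

Request:
jog_arm(steps=[0.005, 0, 0, 0, 0.01, 0.005, 0, 0, 0, 0.015, 0.005, 0, 0, 0, 0.02, 0.005, 0, 0, 0, 0.025, 0.005, 0, 0, 0, 0.03, 0.005, 0, 0, 0, 0.03, 0.005, 0, 0, 0, 0.03, 0.005, 0, 0, 0, 0.03, 0.005, 0, 0, 0, 0.03, 0.005, 0, 0, 0, 0.03])

```text
clock: 22.6
position: [0.4768, -0.0959, 0.0975]
ee_rot: [0.988, -0.152, 0.0, -0.0]
ft_force: [1.6, 4.2, 2.4]
grip_width: 0.2
```

```bash
python3 chk.py 20;  python3 - <<'E'
from workcell import manip
from h import *
im,d,c=snap(manip,"wrist","20")
E
```

```text
t 22.6 tcp [ 0.4768 -0.0959  0.0975] x az -17.43 zt [ 0.e+00  1.e-04 -1.e+00] F [1.58 4.22 2.41] M [ 1.171 -0.184  0.138] w 0.2 j7 -1.573 vel 0.001
to bore in tool x,y 0.0002 0.0005
```

View pics/wrist20.png

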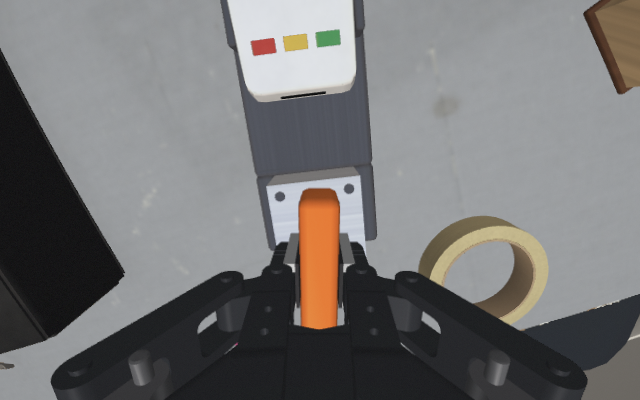

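The handle is still square in the jaws (320,255), and the torque is still only friction. I'll keep turning in small steps.

Request:
jog_arm(steps=[0.005, 0, 0, 0, 0.01, 0.005, 0, 0, 0, 0.015, 0.005, 0, 0, 0, 0.02, 0.005, 0, 0, 0, 0.025, 0.005, 0, 0, 0, 0.03, 0.005, 0, 0, 0, 0.03, 0.005, 0, 0, 0, 0.03, 0.005, 0, 0, 0, 0.03, 0.005, 0, 0, 0, 0.03, 0.005, 0, 0, 0, 0.03])

```text
clock: 23.65
position: [0.4768, -0.0959, 0.0975]
ee_rot: [0.986, -0.166, 0.0, -0.0]
ft_force: [0.9, 5.0, 1.2]
grip_width: 0.204
```

```bash
python3 chk.py 21
```

```text
t 23.65 tcp [ 0.4768 -0.0959  0.0975] x az -19.15 zt [ 0.e+00  1.e-04 -1.e+00] F [0.85 4.99 1.17] M [ 1.269 -0.308  0.163] w 0.204 j7 -1.601 vel 0.001
to bore in tool x,y 0.0002 0.0005
```

Request:
jog_arm(steps=[0.005, 0, 0, 0, 0.005, 0.005, 0, 0, 0, 0.01, 0.005, 0, 0, 0, 0.015, 0.005, 0, 0, 0, 0.02, 0.005, 0, 0, 0, 0.02, 0.005, 0, 0, 0, 0.02, 0.005, 0, 0, 0, 0.02, 0.005, 0, 0, 0, 0.02, 0.005, 0, 0, 0, 0.02, 0.005, 0, 0, 0, 0.02])

```text
clock: 24.65
position: [0.4768, -0.0958, 0.0975]
ee_rot: [0.984, -0.176, -0.0, -0.0]
ft_force: [0.9, 4.5, 0.2]
grip_width: 0.203
```

```bash
python3 chk.py 22
```

```text
t 24.65 tcp [ 0.4768 -0.0958  0.0975] x az -20.29 zt [-0.e+00  1.e-04 -1.e+00] F [0.86 4.47 0.21] M [ 1.196 -0.26   0.26 ] w 0.203 j7 -1.62 vel 0.002
to bore in tool x,y 0.0003 0.0005
```

Request:
jog_arm(steps=[0.005, 0, 0, 0, 0.003, 0.005, 0, 0, 0, 0.006, 0.005, 0, 0, 0, 0.008, 0.005, 0, 0, 0, 0.008, 0.005, 0, 0, 0, 0.008, 0.005, 0, 0, 0, 0.008, 0.005, 0, 0, 0, 0.008, 0.005, 0, 0, 0, 0.008, 0.005, 0, 0, 0, 0.008, 0.005, 0, 0, 0, 0.008])

```text
clock: 25.65
position: [0.4768, -0.0958, 0.0975]
ee_rot: [0.984, -0.18, -0.0, -0.0]
ft_force: [2.1, 3.2, -1.4]
grip_width: 0.201
```

```bash
python3 chk.py 23
```

```text
t 25.65 tcp [ 0.4768 -0.0958  0.0975] x az -20.75 zt [-1.e-04  1.e-04 -1.e+00] F [ 2.05  3.21 -1.35] M [ 1.305 -0.343  0.254] w 0.201 j7 -1.628 vel 0.001
to bore in tool x,y 0.0003 0.0005
```

Request:
jog_arm(steps=[0.005, 0, 0, 0, 0.003, 0.005, 0, 0, 0, 0.006, 0.005, 0, 0, 0, 0.009, 0.005, 0, 0, 0, 0.012, 0.005, 0, 0, 0, 0.012, 0.005, 0, 0, 0, 0.012, 0.005, 0, 0, 0, 0.012, 0.005, 0, 0, 0, 0.012, 0.005, 0, 0, 0, 0.012, 0.005, 0, 0, 0, 0.012])

```text
clock: 26.65
position: [0.4768, -0.0959, 0.0975]
ee_rot: [0.983, -0.186, -0.0, -0.0]
ft_force: [0.8, 2.9, -0.3]
grip_width: 0.202
```

```bash
python3 chk.py 24
```

```text
t 26.65 tcp [ 0.4768 -0.0959  0.0975] x az -21.44 zt [-0.e+00  1.e-04 -1.e+00] F [ 0.83  2.85 -0.32] M [ 1.238 -0.218  0.155] w 0.202 j7 -1.639 vel 0.002
to bore in tool x,y 0.0003 0.0004
```

```bash
python3 - <<'E'
from workcell import manip
from h import *
from scipy.spatial.transform import Rotation as Ro
o=manip.get_obs()
snap(manip,"wrist","25")
print([manip.get_obs()['torque'][2].round(3)])
def hnd(tag):
    im=cv2.imread(f"pics/wrist{tag}.png");W=cloud(np.load(f"pics/wrist{tag}.npy"),dict(np.load(f"pics/wrist{tag}cal.npz")))
    hsv=cv2.cvtColor(im,cv2.COLOR_BGR2HSV);m=((hsv[...,0]<14)&(hsv[...,1]>150)&(hsv[...,2]>60)).astype(np.uint8)
    m[:, :270]=0;m[:,370:]=0
    rows=range(205,320,5);l=[];r=[]
    for y in rows:
        x=np.nonzero(m[y])[0];l.append(x.min());r.append(x.max())
    print(tag,"left edge slope",np.polyfit(rows,l,1).round(4),"right",np.polyfit(rows,r,1).round(4),"top row",np.nonzero(m.any(1))[0].min(), "topz",np.nanmedian(W[215:260,310:328,2]).round(4))
for t in ("5","20","25"): hnd(t)
E
```

```text
[np.float64(0.236)]
5 left edge slope [1.700000e-02 2.952332e+02] right [-2.430000e-02  3.438419e+02] top row 188 topz 0.1938
20 left edge slope [1.76000e-02 2.95166e+02] right [-2.080000e-02  3.428735e+02] top row 38 topz 0.1128
25 left edge slope [1.980000e-02 2.946443e+02] right [-1.880000e-02  3.423162e+02] top row 189 topz 0.1128
```

View pics/wrist25.png

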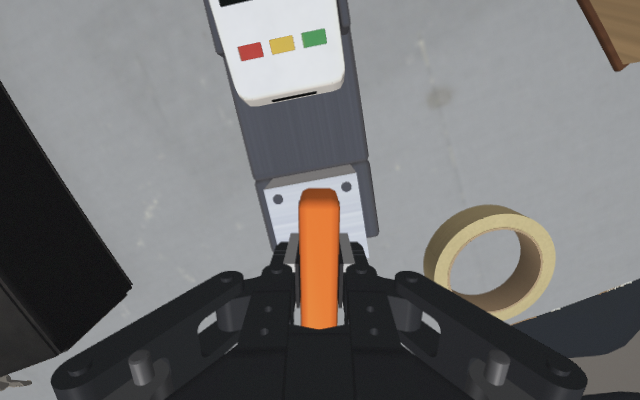

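```bash
python3 - <<'E'
from workcell import manip
import numpy as np
a=[]
for i in range(10):
    manip.camera("wrist");o=manip.get_obs();a.append([*o['ft_force'],*o['torque'],o['tau'][6]])
print(np.array(a).round(3)[:,5:],np.mean(a,0).round(3),np.std(a,0).round(3))
E
```

```text
[[ 0.197 -0.188]
 [ 0.204 -0.188]
 [ 0.185 -0.188]
 [ 0.172 -0.189]
 [ 0.184 -0.188]
 [ 0.176 -0.188]
 [ 0.225 -0.189]
 [ 0.2   -0.189]
 [ 0.168 -0.188]
 [ 0.21  -0.189]] [ 0.638  4.151 -0.816  1.256 -0.264  0.192 -0.188] [0.451 0.55  0.455 0.024 0.024 0.017 0.   ]
```

Request:
jog_arm(steps=[0.005, 0, 0, 0, 0.003, 0.005, 0, 0, 0, 0.006, 0.005, 0, 0, 0, 0.009, 0.005, 0, 0, 0, 0.012, 0.005, 0, 0, 0, 0.015, 0.005, 0, 0, 0, 0.015, 0.005, 0, 0, 0, 0.015, 0.005, 0, 0, 0, 0.015, 0.005, 0, 0, 0, 0.015, 0.005, 0, 0, 0, 0.015])

```text
clock: 28.2
position: [0.4768, -0.0959, 0.0975]
ee_rot: [0.981, -0.193, 0.0, -0.0]
ft_force: [0.7, 4.3, -2.0]
grip_width: 0.206
```

```bash
sed -i 's/"w",round/"tau7",o["tau"][6].round(4),"w",round/' chk.py; python3 chk.py 26
```

```text
t 28.2 tcp [ 0.4768 -0.0959  0.0975] x az -22.3 zt [ 0.e+00  1.e-04 -1.e+00] F [ 0.67  4.26 -1.96] M [ 1.327 -0.221  0.24 ] tau7 -0.2159 w 0.206 j7 -1.653 vel 0.001
to bore in tool x,y 0.0003 0.0005
```

Request:
jog_arm(steps=[0.02, 0, 0, 0, -0.01, 0.025, 0, 0, 0, -0.01, 0.03, 0, 0, 0, -0.01, 0.04, 0, 0, 0, -0.01, 0.05, 0, 0, 0, -0.01, 0.06, 0, 0, 0, -0.01, 0.06, 0, 0, 0, -0.01, 0.06, 0, 0, 0, -0.01, 0.06, 0, 0, 0, -0.01, 0.06, 0, 0, 0, -0.01])

```text
clock: 29.2
position: [0.4768, -0.0959, 0.0975]
ee_rot: [0.982, -0.188, 0.0, -0.0]
ft_force: [-0.5, 0.3, -0.1]
grip_width: 0.702
```

```bash
python3 chk.py 27; python3 - <<'E'
from workcell import manip
from h import *
snap(manip,"wrist","27")
E
```

```text
t 29.2 tcp [ 0.4768 -0.0959  0.0975] x az -21.73 zt [ 0.  0. -1.] F [-0.46  0.35 -0.11] M [0.03  0.017 0.013] tau7 -0.0002 w 0.702 j7 -1.644 vel 0.002
to bore in tool x,y 0.0003 0.0005
```

View pics/wrist27.png

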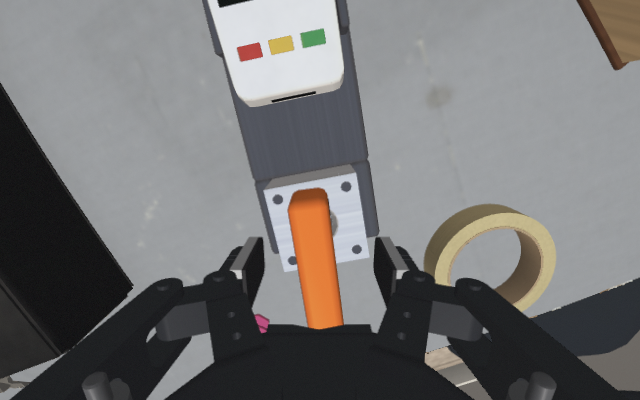

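Request:
jog_arm(steps=[0.07, 0, 0, -0.002, 0, 0.07, 0, 0, -0.008, 0, 0.07, 0, 0, -0.018, 0, 0.07, 0, 0, -0.03, 0, 0.07, 0, 0, -0.045, 0, 0.07, 0, 0, -0.062, 0, 0.07, 0, 0, -0.08, 0, 0.07, -0.01, 0, -0.1, 0, 0.07, -0.02, 0, -0.115, 0, 0.07, -0.025, 0, -0.12, 0])

```text
clock: 30.25
position: [0.4539, -0.0867, 0.2196]
ee_rot: [0.982, -0.189, 0.001, -0.001]
ft_force: [-0.1, 0.0, 0.8]
grip_width: 0.819
```

```bash
python3 chk.py 28; python3 - <<'E'
from workcell import manip
from h import *
im,d,c=snap(manip,"wrist","28");W=cloud(d,c)
hsv=cv2.cvtColor(im,cv2.COLOR_BGR2HSV)
O=(hsv[...,0]<14)&(hsv[...,1]>150)
K=O&(W[...,2]>.105)&(W[...,2]<.12)&(abs(W[...,0]-.477)<.05)&(abs(W[...,1]+.096)<.05)
P=W[K];r=cv2.minAreaRect((P[:,:2]*1000).astype(np.float32));print(K.sum(),r,np.median(P[:,2]),P[:,2].min(),P[:,2].max())
m=P[:,:2].mean(0);A=np.c_[P[:,:2]-m,np.ones(len(P))];print("slope",np.linalg.lstsq(A,P[:,2],rcond=None)[0].round(4))
for n in ("side","scene"):
    im,d,c=snap(manip,n,"28");W=cloud(d,c).reshape(-1,3);b=np.array([.4769,-.0964])
    P=W[(np.linalg.norm(W[:,:2]-b,axis=1)<.02)&(W[:,2]>.05)&(W[:,2]<.085)]
    view=np.linalg.inv(c['world_to_cam'])[:2,3]-b;view/=np.linalg.norm(view);perp=np.array([-view[1],view[0]]);q=P[:,:2]-b
    for lo in (.05,.06,.07):
        k=(P[:,2]>=lo)&(P[:,2]<lo+.01)
        if k.sum()>2: print(n,lo,k.sum(),"lat %.4f w %.4f front %.4f"%(((q[k]@perp).min()+(q[k]@perp).max())/2,np.ptp(q[k]@perp),(q[k]@view).max()))
    u,v=proj([b[0],b[1],.06],c)[0].astype(int)
    x=im[v-50:v+50,u-70:u+70];cv2.imwrite(f"pics/{n}28z.png",cv2.resize(x,None,fx=2.8,fy=2.8,interpolation=cv2.INTER_CUBIC))
cv2.imwrite("pics/z28.png",np.hstack([cv2.imread("pics/side28z.png"),cv2.imread("pics/scene28z.png")]))
E
```

```text
t 30.25 tcp [ 0.4539 -0.0867  0.2196] x az -21.74 zt [ 0.003   0.0015 -1.    ] F [-0.07  0.01  0.76] M [ 0.001 -0.036  0.018] tau7 -0.1065 w 0.819 j7 -1.901 vel 0.223
to bore in tool x,y 0.025 0.0005
1582 ((476.6986999511719, -96.37323760986328), (17.037654876708984, 73.02318572998047), 75.736328125) 0.11149468297493403 0.10782641450354907 0.11417145697803627
slope [0.0016 0.0074 0.1114]
side 0.05 16 lat -0.0014 w 0.0165 front 0.0079
side 0.06 17 lat -0.0017 w 0.0179 front 0.0071
side 0.07 16 lat -0.0020 w 0.0164 front 0.0072
scene 0.05 23 lat -0.0011 w 0.0158 front 0.0143
scene 0.06 19 lat -0.0001 w 0.0162 front 0.0118
scene 0.07 23 lat -0.0010 w 0.0165 front 0.0118
```

View pics/z28.png

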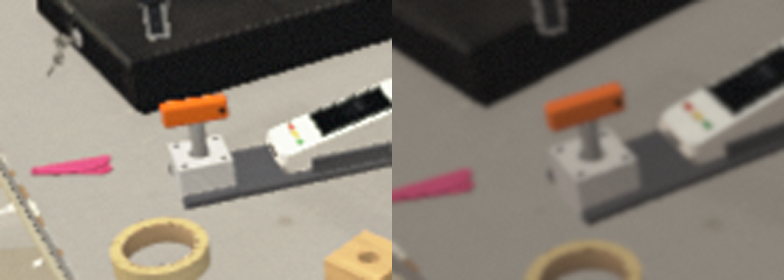

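View pics/wrist28.png

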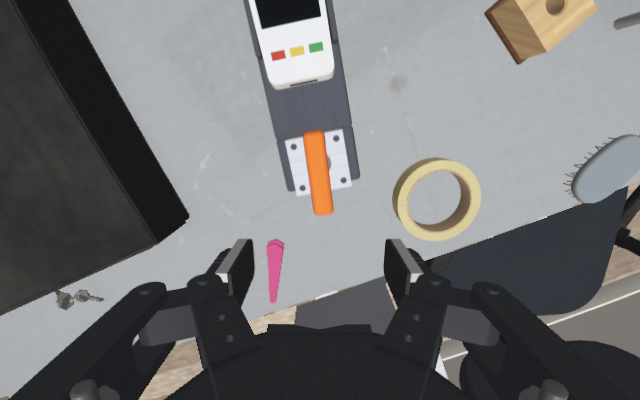

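```bash
python3 - <<'E'
from workcell import manip
from h import *
for n in ("scene","side"):
    im,d,c=snap(manip,n,"30")
    d0=cv2.imread(f"pics/{n}0.png").astype(int)
    for nm,X in dict(dropper_polish=(.66,-.40,.04),tape=(.376,-.213,.02)).items():
        u,v=proj(X,c)[0].astype(int);a=abs(im[v-25:v+25,u-40:u+40].astype(int)-d0[v-25:v+25,u-40:u+40]).max(-1);print(n,nm,(u,v),"changed px",(a>60).sum())
o=manip.get_obs();print(abs(o['joint_velocities']).max(),o['ft_force'],o['clock'])
print(manip.hand_in())
E
```

```text
scene dropper_polish (np.int64(356), np.int64(186)) changed px 92
scene tape (np.int64(221), np.int64(210)) changed px 0
side dropper_polish (np.int64(358), np.int64(207)) changed px 131
side tape (np.int64(242), np.int64(211)) changed px 0
0.01225386494326593 [ 0.25388146 -1.05546628  0.24480434] 30.5
the job is handed in; nothing more can be done
None
```

The clamp screw is tightened and the key is standing upright, fully seated in it. I handed the job in at about 30.5 s; the interface reports no verdict.

**What I did:** I read the socket's angle with the wrist camera, about 33° from the world x axis. I then took the middle-sized key from the holder, turned it to that angle and lowered it. It went straight down to the socket floor without any searching, with no noticeable contact force. I turned it clockwise about 0.96 rad in small steps, released it and backed off.

**Last checks:**
- **Seating:** the handle's top is at z = 0.1115 m, against 0.112 m for fully home. The handle centre lies within about 0.3 mm of the bore axis and its tilt is under about 0.01 rad. The robot is clear of everything.
- **Stop reached:** this is inferred, because the screw's angle could not be seen directly. The torque rose from about 0.12 N m to about 0.2 N m near the end. The angle turned, less the play between key and socket, puts the screw past 0.85 rad for any possible start.
- **Not so clean:** single torque readings were noisy (0.16 to 0.26 N m), so I relied on averages and the last joint's torque. The handle swung back about 7° on release. I put that down to the springy stop plus free play, but did not check it separately.
- **Bystanders:** the tape's image is unchanged. The area with the bottles showed some changed pixels (92 and 131), probably because the key's handle is gone from the edge of that area. I did not look further, but nothing was seen to touch the bottles.

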